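Start the timer and hold the press

TASK

A pin is being glued into the brass bush in the green hand press. Press the yellow plunger of the bench timer right down to its stop and let it spring back up; then bring the press's ball lever down until its red pointer lines up with the orange tab on the scale, without running on well past the tab, and keep it there: finish while still holding the lever with the gripper, pointer on the tab. Leave the loose tools and containers around undisturbed.

Things in the scene. Friction and masses are not known exactly. Their poses are not given: they have to be found in the camera images.
- press: green hand-lever press fixed to the bench, base 110 x 260 x 30 mm, head top at 240 mm, steel ram to 300 mm. Origin: centre of its underside, z up. Its own -y is the front, where the lever sticks out; its own +x the side with hub, pointer and white fan scale. The lever's pivot axis runs along the press's own +x through (55, 0, 200) mm of this frame. Ram and pointer move with the lever
- ball (a point): the press's lever arm: 12 mm steel rod ending in a black ball, 36 mm across. This point: ball centre, in the press frame at x = 61 mm and 200 mm from the pivot axis. At lever 0 the rod rises 30 degrees above level towards the press's own -y (ball at 300 mm height); at angle q, 30 degrees minus q. The ball is free all round: push it from above, or pinch it across the press's own x
- lever (a joint): lever angle in rad: 0 at rest (up, against its stop), grows as the ball is pressed down, 0.9 at the lower stop. A return spring pushes it back up: about 3 N at the ball at 0, 10 N at 0.7; let go, it rises to 0.
- pointer_tip (a point): tip of the red pointer that turns with the lever, 80 mm from the pivot axis; at lever 0 it leans 0.45 rad from vertical to the press's own +y, and moves towards its -y as the lever goes down
- tab (a joint): angle in rad at which the orange tab is set (0.3 to 0.7), in the same measure as lever: the pointer is in the middle of the tab when lever equals tab. It stays as it is set.
- tab_mid (a point): middle of the orange tab's edge on the scale, 80 mm from the pivot axis, where the pointer tip comes to lie when lined up; the tab is 14 mm wide along the scale. The point's own y axis lies along the scale; the pointer arrives from +y, and past the tab is -y
- timer: round grey bench timer screwed to the bench, 88 mm across, body top at 42 mm (collar to 50 mm). Origin at the centre of its underside, z up.
- plunger_top (a point): centre of the top face of the timer's yellow plunger head (26 mm diameter), 70 mm above the bench at rest, 60 mm when down at its stop
- plunger (a joint): how far the plunger is pressed down, m: 0 up, 0.010 at its stop. Its spring takes about 2 N to start and 7 N at the stop; let go, it rises to 0.
- parts_tin: round open aluminium tin, 80 mm across, 45 mm high; a loose bystander. Origin: centre of its underside
- screwdriver: screwdriver with red handle, 180 mm, lying loose; a bystander. Origin: underside of the middle of its length, which lies along its own x
- wrench: steel wrench, 160 mm, lying loose; a bystander. Origin: underside of the middle of its length, which lies along its own x
- mallet: brass-headed hammer with wooden handle, 240 mm, lying loose; a bystander. Origin: underside of the middle of its length, which lies along its own x
- jar: amber glass jar with steel cap, 60 mm across, 80 mm high; a loose bystander. Origin: centre of its underside
- turned_grip: dark turned wooden tool grip, 38 mm across, 100 mm high, standing loose; a bystander. Origin: centre of its underside
- brush: brush, 170 mm, lying loose; a bystander. Origin: underside of the middle of its length, which lies along its own x

How it is judged:
By the outcome, as a careful person would: the job done as asked, in the order asked, and still so for the second after the job is handed in, while the arm keeps its last pose, push and grip.
It also fails if it takes over 56 s, if anything falls off the work surface, if the arm or the gripper's body presses on something with over 40 N, if the wrist force passes 120 N, or if a joint passes its speed limit or range.

ROBOT

A 7-joint arm with a two-finger parallel gripper is mounted at the origin on the work surface. World frame = base frame: x ahead of the robot, y to its left, z up, the work surface at z = 0. Lengths are in m, angles in rad, forces in N, time in s.
With the tool pointing down it reaches from about 0.4 to 0.925 m from the base axis. Payload 4.1 kg.
Tool frame: the origin (TCP) lies at the very end of the fingers, on their centre line; the grasp point (between the pads) lies 19 mm behind it (manip.grasp_offset is the distance from the TCP to the grasp point, in m); z points along the fingers, y is the line along which they close (so a half turn about z gives the same grasp; the last joint's range is limited). The gripper opens to 85 mm and grips with 20 to 120 N. Pads are 22 mm wide; open, the fingers measure 114 mm over their backs; the gripper's body (76 mm by 85 mm) begins 54 mm behind the grasp point. The pads swing forward as they close: fully open they stand 13 mm farther back than shut.
Start: joints at [-1.351, 0.398, 0.045, 1.537, -0.019, 1.207, -0.051], TCP at [0.204, 0.617, 0.231] pointing down, gripper open.
Joint ranges: [-2.82, 2.82], [-0.49, 2.23], [-1.37, 1.46], [0, 2.46], [-1.36, 4.5], [0.23, 2], [-2.94, 2.94]. Speed limits (rad/s): [2.57, 2.57, 3.14, 3.14, 3.14, 3.14, 3.14].

INTERFACE

Orientations are given as a 3x3 rotation matrix whose columns are the frame's x, y, z axes.
In Python, from plant import manip gives the robot as it stands.
- The arm moves only by the tool move_arm, never from a script. Its argument "deltas" is a list that holds one entry, the list of rows, each a list of 4 numbers: the shift along the tool's x, y, z in units of 0.02 m (1.0 is 0.02 m), then the turn about the tool's z in units of 4 degrees (1.0 is 4 degrees). A call has exactly 5 rows; each row shifts and turns the commanded pose from where the row before left it, along the tool's axes as they then stand; what a row does not reach is not made up. A row lasts 1/10 s, in which the tool goes at most 50 mm and 8.59 degrees, less where a joint would pass 70% of its speed; a pose out of reach is approached as far as the arm can. A call with a number of a shift or a turn outside -1 to 1 is refused whole. A call with a gripper value outside its range is refused whole. "fingers" is the opening, from 0 (shut) to 1 (fully open), set as the call begins (left out, the last holds). The fingers move at their own pace and stop on an object; "newtons" is the grip in N (left out, the last holds). Time passes only in rows, so rows that do not move let the fingers close, or fill a call up. It gives the time, the measured TCP pose, the force, the opening and the grip force at its end, in the units of the state.
- manip.sense(): the state, without advancing time (a new reading comes with each control period).
- manip.capture(name): name is "scene" or "top" or "wrist"; returns the picture (384x512x3 uint8, red, green, blue); there is no depth.
- manip.camera_info(name): a dict with "camera_matrix" (3x3 intrinsics, pixels), "distortion" ([k1, k2, p1, p2, k3] as OpenCV has them; the pictures are not rectified), "R" (3x3) and "t" (3): a world point X has camera coordinates R X + t. Camera axes: x right, y down, z forward; pixel columns grow to the right and rows downward; lengths in m; the calibration is good to about 2 mm. A picture is of the moment at which its call begins: read the wrist's pose just before it. camera_info takes no time and is no camera call; for the wrist camera it gives the pose at the moment of the call.
- manip.sign_off(): hands the job in; it is judged then, once.
The state is a dict: "clock": time; "joints": joint angles; "qvel": joint speeds; "joint_efforts": joint torques, N m; "eef_pos": TCP position; "tcp_rot": TCP orientation; "wrist_force": force on the tool from outside, world axes, zero at the start; "wrist_torque": the same for the moment, N m; "gripper_width": finger opening in m; "gripper_force": force on a finger pad.
Only numpy, scipy, OpenCV 4.12 (cv2) and the standard library are available. Lean on these libraries where they do the work, as an engineer would, in place of code of your own. Each camera call takes 0.05 s, during which the arm holds its last target. There are 200 camera calls.

## Working session

There is one attempt and no reset: what is moved stays moved. The work goes in short steps, Python scripts to look and compute and a tool call to move; the robot and the scene stay as the last step left them, time stands still between calls to the robot, and variables do not carry over. Pictures are saved under pics/ and viewed, at most 10 in all, crops included, and the job is handed in when it is done.

Besides the shell and the picture viewer there is one more tool, called after "Emit:" as name(argument=value, ...) on one line, values as JSON. move_arm: Moves the arm, as the interface text tells. Shifts and turns lie within -1 to 1; 1 stands for 0.02 m of shift or 4 degrees of turn. Its arguments: {"type":"object","properties":{"deltas":{"type":"array"},"fingers":{"type":"number"},"newtons":{"type":"number"}},"required":["deltas"]}

```bash
mkdir -p pics; ls; python3 - <<'E'
from plant import manip
import cv2
s=manip.sense();print(s)
for n in("scene","top"):
    im=manip.capture(n);cv2.imwrite(f"pics/{n}0.png",im[:,:,::-1]);i=manip.camera_info(n);print(n,i)
E
```

```text
pics
{'clock': 0.0, 'joints': array([-1.35100786,  0.39920395,  0.04507201,  1.53789794, -0.01869504,
        1.20690654, -0.05074915]), 'qvel': array([-0.00103866, -0.00099574,  0.00162191,  0.00120535,  0.00093038,
       -0.00050007,  0.00010683]), 'joint_efforts': array([ 1.55862472e-04, -4.75113451e+01,  1.36503562e+00, -2.54233682e+01,
        1.16595975e-02,  9.09880648e-03, -6.57706806e-06]), 'eef_pos': array([0.20352191, 0.61663538, 0.23024854]), 'tcp_rot': array([[-9.49625029e-01,  3.13388067e-01, -4.73516263e-04],
       [ 3.13388385e-01,  9.49623066e-01, -1.93701096e-03],
       [-1.57374156e-04, -1.98782859e-03, -9.99998012e-01]]), 'wrist_force': array([-0.47029533,  0.03833056,  0.52074908]), 'wrist_torque': array([-0.00071175, -0.00569727, -0.03061354]), 'gripper_force': 0.0, 'gripper_width': 0.08518667590105047}
scene {'camera_matrix': array([[441.32001403,   0.        , 252.92407385],
       [  0.        , 441.32001403, 190.1183721 ],
       [  0.        ,   0.        ,   1.        ]]), 'distortion': array([0.01007002, 0.        , 0.        , 0.        , 0.        ]), 'R': array([[ 0.72078464,  0.69313748,  0.00547136],
       [ 0.5839201 , -0.60291976, -0.54362219],
       [-0.37350612,  0.39502936, -0.83931221]]), 't': array([-0.45105753, -0.21334904,  1.90242531])}
top {'camera_matrix': array([[476.78865966,   0.        , 251.83696906],
       [  0.        , 476.78865966, 184.80020961],
       [  0.        ,   0.        ,   1.        ]]), 'distortion': array([0.04808544, 0.        , 0.        , 0.        , 0.        ]), 'R': array([[-0.02043865, -0.99962654,  0.01813979],
       [-0.99565792,  0.01870273, -0.09118944],
       [ 0.09081612, -0.01992482, -0.99566834]]), 't': array([0.01341987, 0.6263502 , 1.46059485])}
```

View pics/scene0.png

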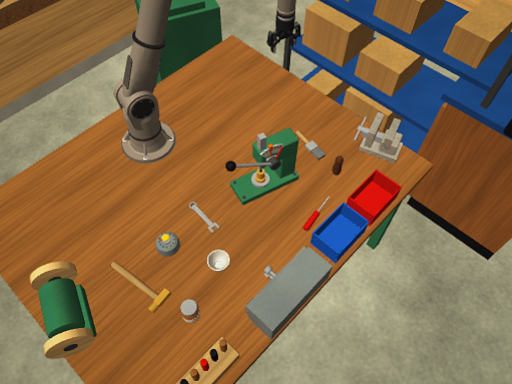

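View pics/top0.png

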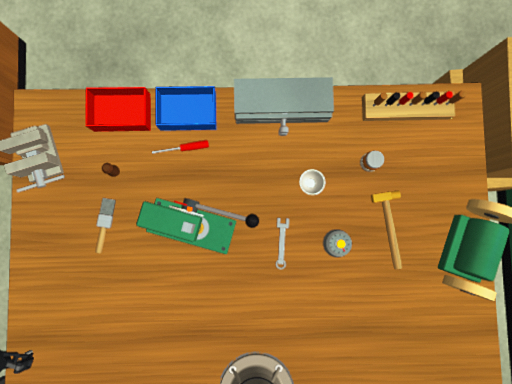

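The scene view shows the press around (265,165) with its ball at (231,166), and the timer at (167,240). In the top view the ball is at (252,221), the press runs from (137,222) to (236,232), and the plunger is at (341,244). Next I'll zoom in on the press.

```bash
cat > h.py <<'E'
import numpy as np,cv2
from plant import manip
def ray(n,px,info=None):
    i=info or manip.camera_info(n)
    u=cv2.undistortPoints(np.array([[px]],float),i["camera_matrix"],i["distortion"])[0,0]
    R=i["R"];return -R.T@i["t"],R.T@np.array([u[0],u[1],1])
def atz(n,px,z,info=None):
    c,d=ray(n,px,info);return c+d*(z-c[2])/d[2]
def proj(n,X,info=None):
    i=info or manip.camera_info(n)
    return cv2.projectPoints(np.atleast_2d(np.array(X,float)),cv2.Rodrigues(i["R"])[0],i["t"],i["camera_matrix"],i["distortion"])[0][:,0]
def tri(a,b):
    A=[];B=[]
    for n,p in (a,b):
        c,d=ray(n,p);d/=np.linalg.norm(d);P=np.eye(3)-np.outer(d,d);A.append(P);B.append(P@c)
    return np.linalg.lstsq(np.vstack(A),np.hstack(B),rcond=None)[0]
E
python3 - <<'E'
from h import *
t=cv2.imread("pics/top0.png");s=cv2.imread("pics/scene0.png")
a=cv2.resize(t[185:265,125:275],None,fx=5,fy=5,interpolation=cv2.INTER_CUBIC)
b=cv2.resize(s[120:210,215:310],None,fx=6,fy=6,interpolation=cv2.INTER_CUBIC)
cv2.imwrite("pics/tc.png",a);cv2.imwrite("pics/sc.png",b)
for n,im in(("top",t),("scene",s)):
    h=cv2.cvtColor(im,cv2.COLOR_BGR2HSV)
    y=cv2.inRange(h,(24,150,130),(36,255,255))
    k,l,st,c=cv2.connectedComponentsWithStats(y)
    print(n,[(st[j],c[j]) for j in range(1,k) if st[j,4]>15])
print(tri(("top",(252,221)),("scene",(231,166))))
E
```

```text
top [(array([337, 240,   8,   8,  54], dtype=int32), array([340.62962963, 243.5       ]))]
scene [(array([162, 235,   6,   5,  27], dtype=int32), array([164.59259259, 236.92592593]))]
[0.51095899 0.00924385 0.29360436]
```

View pics/tc.png

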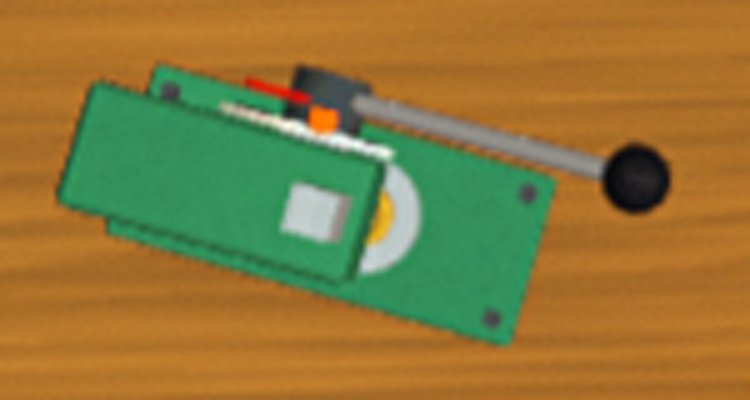

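View pics/sc.png

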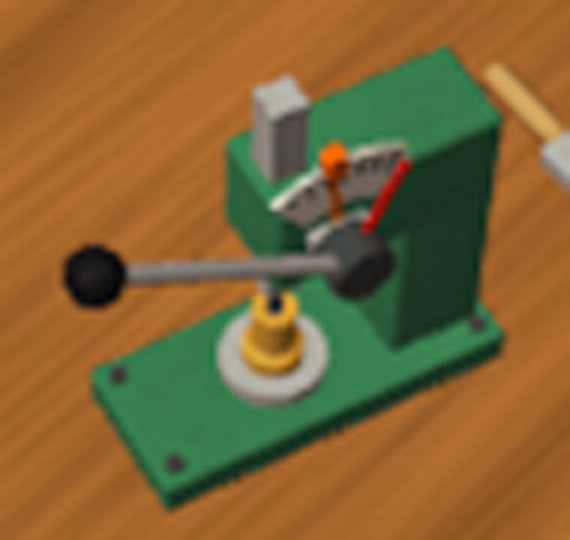

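The top crop shows the base corners at (555,178), (512,346) and (155,65), the ball at (636,178), the pointer tip at (248,82) and the tab at (322,120). The scene crop shows the ball at (95,277), the tab at (334,158) and the pointer tip at (405,163). I'll fit the press pose and the tab angle from these.

```bash
cat >> h.py <<'E'
PT=None
def press(v,P):
    x,y,a=v[:3];P=np.atleast_2d(np.array(P,float))
    c,s=np.cos(a),np.sin(a);return P@np.array([[c,s,0],[-s,c,0],[0,0,1]])+[x,y,0]
def ballp(q): return [.061,-.2*np.cos(np.pi/6-q),.2+.2*np.sin(np.pi/6-q)]
def arcp(x,q,r=.08): return [x,r*np.sin(.45-q),.2+r*np.cos(.45-q)]
E
python3 - <<'E'
from h import *
from scipy.optimize import least_squares
T=lambda u,v:((u+.5)/5-.5+125,(v+.5)/5-.5+185)
S=lambda u,v:((u+.5)/6-.5+215,(v+.5)/6-.5+120)
obs=[("top",T(555,178)),("top",T(512,346)),("top",T(155,65)),("top",T(636,178)),("top",T(248,82)),("top",T(322,120)),
("scene",S(94,375)),("scene",S(167,497)),("scene",S(503,338)),("scene",S(95,277)),("scene",S(405,163)),("scene",S(334,158))]
def f(v):
    x,y,a,px,tx,q=v
    P=press(v,[[.055,-.13,.03],[-.055,-.13,.03],[.055,.13,.03],ballp(0),arcp(px,0),arcp(tx,q)])
    P2=press(v,[[-.055,-.13,.03],[.055,-.13,.03],[.055,.13,.03],ballp(0),arcp(px,0),arcp(tx,q)])
    return np.vstack([proj("top",P)-[o[1] for o in obs[:6]],proj("scene",P2)-[o[1] for o in obs[6:]]]).ravel()
r=least_squares(f,[.5,.2,-.3,.065,.065,.5],loss="soft_l1")
print(r.x.round(4));print(f(r.x).reshape(-1,2).round(1))
v=r.x
print("ball0",press(v,ballp(0)),"ballq",press(v,ballp(v[5])))
print("plunger",atz("top",(340.63,243.5),.07),atz("scene",(165.5,237),.07),tri(("top",(340.63,243.5)),("scene",(165.5,237))))
np.save("v.npy",v)
E
```

```text
[ 0.504   0.1906 -0.2905  0.055   0.0444  0.5548]
[[ 1.1 -0.7]
 [ 0.   0.3]
 [ 0.1 -0.6]
 [ 0.5 -0.5]
 [-0.1 -0.3]
 [-0.3  0.4]
 [-1.4 -1.3]
 [-0.3 -1.1]
 [ 0.5 -1.6]
 [-0.1 -0.2]
 [ 0.3 -1.2]
 [ 0.1  1. ]]
ball0 [[0.51286773 0.0071892  0.3       ]] ballq [[ 0.50521973 -0.01838979  0.19377062]]
plunger [ 0.4406077  -0.26122709  0.07      ] [ 0.4455307  -0.26258986  0.07      ] [ 0.44108909 -0.26182157  0.06284458]
```

```bash
cat > plan.py <<'E'
from h import *
def plan(W,turn=0,step=.02,pos=None):
    """rows to waypoints W (world), turn in degrees spread from the start at <=4/row"""
    s=manip.sense();p=s["eef_pos"].copy();R=s["tcp_rot"].copy();rows=[];left=turn
    for w in W:
        while np.linalg.norm(np.subtract(w,p))>.002:
            d=R.T@(np.array(w)-p);d*=min(1,step/np.abs(d).max())
            u=np.round(d/.02,2);t=np.round(np.clip(left/4,-1,1),2);left-=4*t
            p=p+R@u*.02;R=R@cv2.Rodrigues(np.array([0,0,np.radians(4*t)]))[0]
            rows.append([*map(float,u),float(t)])
            if not u.any():break
    while len(rows)%5:rows.append([0,0,0,float(np.round(np.clip(left/4,-1,1),2))]);left-=4*rows[-1][3]
    for i in range(0,len(rows),5):print([[float(f"{a:g}") for a in r] for r in rows[i:i+5]])
    print(p,left)
E
python3 - <<'E'
from plan import *
plan([(.40,.42,.38),(.52,.15,.38),(.5,-.08,.38),(.441,-.262,.10)],88.4)
E
```

```text
[[-1.0, -0.51, -0.6, 1.0], [-1.0, -0.42, -0.58, 1.0], [-1.0, -0.34, -0.57, 1.0], [-1.0, -0.26, -0.56, 1.0], [-1.0, -0.19, -0.55, 1.0]]
[[-1.0, -0.12, -0.54, 1.0], [-1.0, -0.05, -0.54, 1.0], [-1.0, 0.02, -0.54, 1.0], [-1.0, 0.09, -0.54, 1.0], [-1.0, 0.16, -0.54, 1.0]]
[[-1.0, 0.23, -0.55, 1.0], [-1.0, 0.31, -0.56, 1.0], [-1.0, 0.39, -0.57, 1.0], [-0.38, 0.18, -0.23, 1.0], [-1.0, 0.14, 0.0, 1.0]]
[[-1.0, 0.22, 0.0, 1.0], [-1.0, 0.29, 0.0, 1.0], [-1.0, 0.37, 0.0, 1.0], [-1.0, 0.45, 0.0, 1.0], [-1.0, 0.54, 0.0, 1.0]]
[[-1.0, 0.63, 0.0, 1.0], [-1.0, 0.73, 0.0, 1.0], [-1.0, 0.85, 0.0, 0.1], [-1.0, 0.86, 0.01, 0.0], [-1.0, 0.86, 0.0, 0.0]]
[[-1.0, 0.85, 0.01, 0.0], [-0.55, 0.47, 0.0, 0.0], [-1.0, 0.21, 0.0, 0.0], [-1.0, 0.21, 0.0, 0.0], [-1.0, 0.21, 0.0, 0.0]]
[[-1.0, 0.21, 0.0, 0.0], [-1.0, 0.2, 0.0, 0.0], [-1.0, 0.21, 0.0, 0.0], [-1.0, 0.2, 0.0, 0.0], [-1.0, 0.21, 0.0, 0.0]]
[[-1.0, 0.2, 0.01, 0.0], [-1.0, 0.21, 0.0, 0.0], [-1.0, 0.2, 0.01, 0.0], [-0.3, 0.07, 0.0, 0.0], [-0.68, -0.02, 1.0, 0.0]]
[[-0.68, -0.02, 1.0, 0.0], [-0.68, -0.02, 1.0, 0.0], [-0.68, -0.01, 1.0, 0.0], [-0.68, -0.02, 1.0, 0.0], [-0.68, -0.01, 1.0, 0.0]]
[[-0.68, -0.02, 1.0, 0.0], [-0.68, -0.01, 1.0, 0.0], [-0.68, -0.02, 1.0, 0.0], [-0.68, -0.01, 1.0, 0.0], [-0.68, -0.02, 1.0, 0.0]]
[[-0.68, -0.01, 1.0, 0.0], [-0.68, -0.02, 1.0, 0.0], [-0.69, -0.01, 1.0, 0.0], [0.0, 0.0, 0.0, 0.0], [0.0, 0.0, 0.0, 0.0]]
[ 0.44111622 -0.26183937  0.10034475] 5.662137425588298e-15
```

Emit:
move_arm(deltas=[[[-1,-0.5,-0.6,1],[-1,-0.4,-0.6,1],[-1,-0.35,-0.6,1],[-1,-0.25,-0.55,1],[-1,-0.2,-0.55,1]]], fingers=0, newtons=20)

```text
clock: 0.6
eef_pos: [0.2794, 0.5415, 0.2893]
tcp_rot: [[-0.783, 0.622, -0.0], [0.622, 0.783, -0.001], [-0.0, -0.001, -1.0]]
wrist_force: [0.4, 0.4, -0.3]
gripper_width: 0.0122
gripper_force: 0.0
```

Emit:
move_arm(deltas=[[[-1,-0.1,-0.55,1],[-1,-0.05,-0.55,1],[-1,0,-0.55,1],[-1,0.1,-0.55,1],[-1,0.15,-0.55,1]]])

```text
clock: 1.1
eef_pos: [0.3501, 0.4704, 0.3443]
tcp_rot: [[-0.524, 0.852, -0.001], [0.852, 0.524, -0.001], [-0.0, -0.001, -1.0]]
wrist_force: [0.1, -0.3, 0.5]
gripper_width: 0.0004
gripper_force: 0.0
```

Emit:
move_arm(deltas=[[[-1,0.25,-0.55,1],[-1,0.3,-0.55,1],[-1,0.4,-0.55,1],[-0.4,0.2,-0.2,1],[-1,0.15,0,1]]])

```text
clock: 1.6
eef_pos: [0.4092, 0.4032, 0.3814]
tcp_rot: [[-0.202, 0.979, -0.0], [0.979, 0.202, 0.001], [0.001, 0.0, -1.0]]
wrist_force: [0.0, 0.3, 0.3]
gripper_width: -0.0
gripper_force: 0.0
```

Emit:
move_arm(deltas=[[[-1,0.2,0,1],[-1,0.3,0,1],[-1,0.35,0,1],[-1,0.45,0,1],[-1,0.55,0,1]]])

```text
clock: 2.1
eef_pos: [0.4526, 0.3033, 0.3809]
tcp_rot: [[0.147, 0.989, -0.001], [0.989, -0.147, -0.0], [-0.0, -0.001, -1.0]]
wrist_force: [0.3, 0.0, 0.4]
gripper_width: 0.0002
gripper_force: 0.0
```

Emit:
move_arm(deltas=[[[-1,0.65,0,1],[-1,0.75,0,1],[-1,0.85,0,0.1],[-1,0.85,0,0],[-1,0.85,0,0]]])

```text
clock: 2.6
eef_pos: [0.5055, 0.1856, 0.3813]
tcp_rot: [[0.289, 0.957, 0.0], [0.957, -0.289, 0.0], [0.0, 0.0, -1.0]]
wrist_force: [0.1, -0.1, -0.1]
gripper_width: 0.0001
gripper_force: 0.0
```

```bash
python3 - <<'E'
from plan import *
s=manip.sense();print(s["clock"],s["eef_pos"],s["joints"].round(2),s["tcp_rot"].round(3))
plan([(.52,.15,.38),(.5,-.08,.38),(.441,-.262,.10)],0)
E
```

```text
2.6 [0.50554213 0.18561653 0.38131341] [-0.91  0.13  0.55  1.58 -0.07  1.45 -0.65] [[ 0.289  0.957  0.   ]
 [ 0.957 -0.289  0.   ]
 [ 0.     0.    -1.   ]]
[[-1.0, 0.81, 0.04, 0.0], [-0.5, 0.4, 0.03, 0.0], [-1.0, 0.21, -0.0, 0.0], [-1.0, 0.21, -0.0, 0.0], [-1.0, 0.21, -0.0, 0.0]]
[[-1.0, 0.21, -0.0, 0.0], [-1.0, 0.21, -0.0, 0.0], [-1.0, 0.21, -0.0, 0.0], [-1.0, 0.21, -0.0, 0.0], [-1.0, 0.21, -0.0, 0.0]]
[[-1.0, 0.21, -0.0, 0.0], [-1.0, 0.21, -0.0, 0.0], [-1.0, 0.21, -0.0, 0.0], [-0.29, 0.06, -0.0, 0.0], [-0.68, -0.01, 1.0, 0.0]]
[[-0.68, -0.01, 1.0, 0.0], [-0.68, -0.01, 1.0, 0.0], [-0.68, -0.01, 1.0, 0.0], [-0.69, -0.02, 1.0, 0.0], [-0.68, -0.01, 1.0, 0.0]]
[[-0.69, -0.02, 1.0, 0.0], [-0.68, -0.01, 1.0, 0.0], [-0.69, -0.02, 1.0, 0.0], [-0.68, -0.01, 1.0, 0.0], [-0.69, -0.02, 1.0, 0.0]]
[[-0.68, -0.01, 1.0, 0.0], [-0.69, -0.02, 1.0, 0.0], [-0.68, -0.01, 0.99, 0.0], [0.0, 0.0, 0.0, 0.0], [0.0, 0.0, 0.0, 0.0]]
[ 0.44104346 -0.26205475  0.10008669] 0.0
```

Emit:
move_arm(deltas=[[[-1,0.8,0,0],[-0.5,0.4,0,0],[-1,0.2,0,0],[-1,0.2,0,0],[-1,0.2,0,0]]])

```text
clock: 3.1
eef_pos: [0.5129, 0.0899, 0.3813]
tcp_rot: [[0.286, 0.958, -0.0], [0.958, -0.286, 0.0], [0.0, -0.0, -1.0]]
wrist_force: [-0.2, 0.5, 0.3]
gripper_width: -0.0001
gripper_force: 0.0
```

Emit:
move_arm(deltas=[[[-1,0.2,0,0],[-1,0.2,0,0],[-1,0.2,0,0],[-1,0.2,0,0],[-1,0.2,0,0]]])

```text
clock: 3.6
eef_pos: [0.5032, -0.0116, 0.3814]
tcp_rot: [[0.286, 0.958, -0.0], [0.958, -0.286, 0.001], [0.001, -0.0, -1.0]]
wrist_force: [0.0, 1.0, -0.1]
gripper_width: 0.0002
gripper_force: 0.0
```

Emit:
move_arm(deltas=[[[-1,0.2,0,0],[-1,0.2,0,0],[-1,0.2,0,0],[-0.3,0.05,0,0],[-0.7,0,1,0]]])

```text
clock: 4.1
eef_pos: [0.495, -0.0902, 0.3631]
tcp_rot: [[0.285, 0.958, 0.005], [0.959, -0.285, 0.002], [0.003, 0.005, -1.0]]
wrist_force: [0.4, 0.0, 0.7]
gripper_width: 0.0001
gripper_force: 0.0
```

Emit:
move_arm(deltas=[[[-0.7,0,1,0],[-0.7,0,1,0],[-0.7,0,1,0],[-0.7,0,1,0],[-0.7,0,1,0]]])

```text
clock: 4.6
eef_pos: [0.4732, -0.1572, 0.2605]
tcp_rot: [[0.285, 0.958, 0.0], [0.958, -0.285, 0.001], [0.001, 0.0, -1.0]]
wrist_force: [-0.5, -0.0, -0.9]
gripper_width: -0.0004
gripper_force: 0.0
```

Emit:
move_arm(deltas=[[[-0.7,0,1,0],[-0.7,0,1,0],[-0.7,0,1,0],[-0.7,0,1,0],[-0.5,0,1,0]]])

```text
clock: 5.1
eef_pos: [0.4543, -0.2209, 0.1605]
tcp_rot: [[0.286, 0.958, 0.0], [0.958, -0.286, 0.001], [0.001, 0.0, -1.0]]
wrist_force: [0.8, -0.3, 0.9]
gripper_width: -0.0005
gripper_force: 0.0
```

```bash
python3 - <<'E'
from plan import *
im=manip.capture("wrist");s=manip.sense();i=manip.camera_info("wrist");print(s["clock"],s["eef_pos"],i["camera_matrix"][0])
cv2.imwrite("pics/w1.png",im[:,:,::-1])
y=cv2.inRange(cv2.cvtColor(im,cv2.COLOR_RGB2HSV),(24,150,130),(36,255,255))
k,l,st,c=cv2.connectedComponentsWithStats(y)
for j in range(1,k):
    if st[j,4]>50: print(st[j],c[j],atz("wrist",c[j],.07,i))
print(proj("wrist",[.441,-.262,.07],i))
plan([(.441,-.262,.08)],0)
E
```

```text
5.15 [ 0.4515531  -0.22145271  0.15776211] [286.86176735   0.         254.89627514]
[[256.07209455 239.05088204]]
[[-0.54, 0.03, 1.0, 0.0], [-0.54, 0.02, 1.0, 0.0], [-0.53, 0.03, 1.0, 0.0], [-0.48, 0.02, 0.89, 0.0], [0.0, 0.0, 0.0, 0.0]]
[ 0.44100581 -0.26200941  0.07999329] 0.0
```

View pics/w1.png

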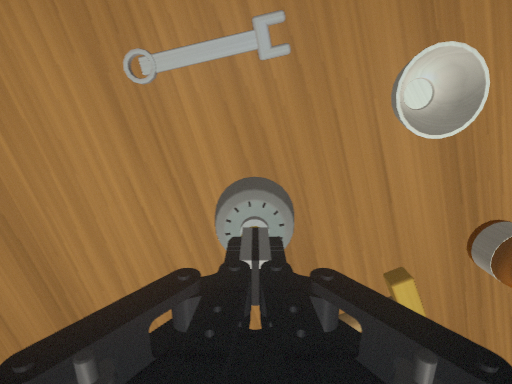

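The wrist view shows the timer centred on column 255 directly below the fingers, which agrees with the predicted plunger pixel (256,239). I'll go down.

Emit:
move_arm(deltas=[[[-0.55,0,1,0],[-0.55,0,1,0],[-0.55,0.05,1,0],[-0.45,0.05,0.9,0],[0,0,0,0]]])

```text
clock: 5.65
eef_pos: [0.443, -0.2611, 0.0819]
tcp_rot: [[0.288, 0.958, -0.004], [0.958, -0.288, 0.002], [0.0, -0.004, -1.0]]
wrist_force: [0.4, 0.4, 0.4]
gripper_width: 0.0003
gripper_force: 0.0
```

Emit:
move_arm(deltas=[[[0,0,0.3,0],[0,0,0.3,0],[0,0,0.2,0],[0,0,0.1,0],[0,0,0,0]]])

```text
clock: 6.15
eef_pos: [0.4454, -0.2609, 0.0657]
tcp_rot: [[0.286, 0.958, 0.001], [0.958, -0.286, 0.001], [0.001, 0.001, -1.0]]
wrist_force: [1.1, 1.8, 4.5]
gripper_width: -0.0001
gripper_force: 2.0
```

Emit:
move_arm(deltas=[[[0,0,0.15,0],[0,0,0.15,0],[0,0,0.1,0],[0,0,0,0],[0,0,0,0]]])

```text
clock: 6.65
eef_pos: [0.4455, -0.2612, 0.0598]
tcp_rot: [[0.287, 0.958, 0.002], [0.958, -0.287, 0.003], [0.004, 0.001, -1.0]]
wrist_force: [-4.7, 6.8, 25.3]
gripper_width: 0.0001
gripper_force: 12.6
```

The 25 N reading is well above the 7 N at the stop, so the plunger is fully down. I'll rise and check that it springs back.

Emit:
move_arm(deltas=[[[0,0,-0.5,0],[0,0,-1,0],[0,0,-1,0],[0,0,-1,0],[0,0,-1,0]]])

```text
clock: 7.15
eef_pos: [0.4436, -0.2621, 0.1476]
tcp_rot: [[0.287, 0.958, -0.001], [0.958, -0.287, -0.001], [-0.001, -0.001, -1.0]]
wrist_force: [0.7, -0.1, -0.1]
gripper_width: -0.0
gripper_force: 0.0
```

```bash
python3 - <<'E'
from plan import *
v=np.load("v.npy")
im=manip.capture("scene");cv2.imwrite("pics/s2.png",im[:,:,::-1])
s=manip.sense();print(s["eef_pos"],s["wrist_force"])
y=cv2.inRange(cv2.cvtColor(im,cv2.COLOR_RGB2HSV),(24,150,130),(36,255,255))
k,l,st,c=cv2.connectedComponentsWithStats(y)
print([(st[j],c[j]) for j in range(1,k) if st[j,4]>10])
b=press(v,ballp(0))[0];print(b)
plan([(.50,-.09,.37),(b[0],b[1],.37)],0)
E
```

```text
[ 0.44553628 -0.26349484  0.15057347] [ 1.01369089 -0.641797    1.51431225]
[(array([162, 235,   6,   5,  27], dtype=int32), array([164.59259259, 236.92592593]))]
[0.51286773 0.0071892  0.3       ]
[[0.83, 0.02, -1.0, 0.0], [0.83, 0.01, -1.0, 0.0], [0.83, 0.02, -1.0, 0.0], [0.83, 0.01, -1.0, 0.0], [0.83, 0.02, -1.0, 0.0]]
[[0.82, 0.01, -1.0, 0.0], [0.83, 0.02, -1.0, 0.0], [0.82, 0.01, -1.0, 0.0], [0.83, 0.02, -1.0, 0.0], [0.82, 0.01, -1.0, 0.0]]
[[0.81, 0.02, -0.98, 0.0], [1.0, -0.16, -0.0, 0.0], [1.0, -0.16, -0.0, 0.0], [1.0, -0.16, -0.0, 0.0], [1.0, -0.17, -0.0, 0.0]]
[[0.84, -0.14, -0.01, 0.0], [0.0, 0.0, 0.0, 0.0], [0.0, 0.0, 0.0, 0.0], [0.0, 0.0, 0.0, 0.0], [0.0, 0.0, 0.0, 0.0]]
[0.5127741  0.00720024 0.3700629 ] 0.0
```

The plunger's pixels match those at rest, so it has sprung back.

Emit:
move_arm(deltas=[[[0.8,0,-1,0],[0.8,0,-1,0],[0.8,0,-1,0],[0.8,0,-1,0],[0.8,0,-1,0]]], fingers=1)

```text
clock: 7.7
eef_pos: [0.4669, -0.1849, 0.2474]
tcp_rot: [[0.287, 0.958, -0.001], [0.958, -0.287, -0.0], [-0.001, -0.001, -1.0]]
wrist_force: [0.2, 0.7, 0.4]
gripper_width: 0.072
gripper_force: 0.0
```

Emit:
move_arm(deltas=[[[0.8,0,-1,0],[0.8,0,-1,0],[0.8,0,-1,0],[0.8,0,-1,0],[0.8,0,-1,0]]])

```text
clock: 8.2
eef_pos: [0.49, -0.1083, 0.3474]
tcp_rot: [[0.287, 0.958, -0.0], [0.958, -0.287, -0.0], [-0.0, -0.0, -1.0]]
wrist_force: [0.7, 0.6, -1.0]
gripper_width: 0.0853
gripper_force: 0.0
```

Emit:
move_arm(deltas=[[[0.8,0,-1,0],[1,-0.15,0,0],[1,-0.15,0,0],[1,-0.15,0,0],[1,-0.15,0,0]]])

```text
clock: 8.7
eef_pos: [0.5062, -0.0128, 0.3665]
tcp_rot: [[0.287, 0.958, -0.001], [0.958, -0.287, -0.001], [-0.001, -0.0, -1.0]]
wrist_force: [1.0, -1.6, 0.2]
gripper_width: 0.0858
gripper_force: 0.0
```

```bash
python3 - <<'E'
from plan import *
v=np.load("v.npy")
im=manip.capture("wrist");i=manip.camera_info("wrist");cv2.imwrite("pics/w3.png",im[:,:,::-1])
s=manip.sense();print(s["eef_pos"],s["wrist_force"])
b=press(v,ballp(0))[0];print(proj("wrist",b,i))
plan([(b[0],b[1],.37)],0)
E
```

```text
[ 0.5067149  -0.00818342  0.36626125] [ 0.4539447   3.65735121 -1.03868383]
[[255.88629412 181.6445071 ]]
[[0.82, 0.08, -0.19, 0.0], [0.0, 0.0, 0.0, 0.0], [0.0, 0.0, 0.0, 0.0], [0.0, 0.0, 0.0, 0.0], [0.0, 0.0, 0.0, 0.0]]
[0.51287193 0.00709588 0.37008146] 0.0
```

View pics/w3.png

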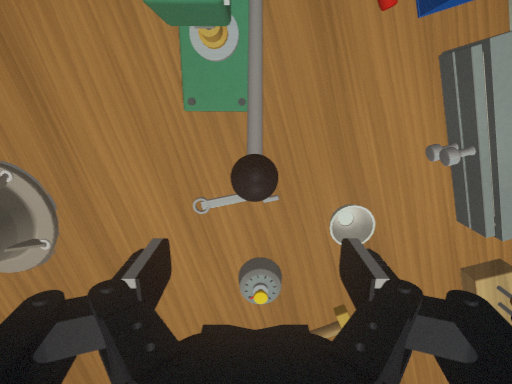

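The ball is at (255,177) against a prediction of (256,182), and it is centred between the fingers. I'll descend around it.

Emit:
move_arm(deltas=[[[0.9,0.05,0,0],[0,0,0.7,0],[0,0,1,0],[0,0,1,0],[0,0,0.9,0]]])

```text
clock: 9.25
eef_pos: [0.5117, 0.0025, 0.2932]
tcp_rot: [[0.288, 0.958, -0.002], [0.958, -0.288, -0.001], [-0.001, -0.001, -1.0]]
wrist_force: [-0.3, -0.2, 0.7]
gripper_width: 0.0854
gripper_force: 0.0
```

Emit:
move_arm(deltas=[[[0,0,0.8,0],[0,0,0,0],[0,0,0,0],[0,0,0,0],[0,0,0,0]]])

```text
clock: 9.75
eef_pos: [0.513, 0.0037, 0.2801]
tcp_rot: [[0.287, 0.958, 0.002], [0.958, -0.287, 0.0], [0.001, 0.001, -1.0]]
wrist_force: [0.2, -0.4, -0.5]
gripper_width: 0.0855
gripper_force: 0.0
```

Emit:
move_arm(deltas=[[[0,0,0,0],[0,0,0,0],[0,0,0,0],[0,0,0,0],[0,0,0,0]]], fingers=0, newtons=60)

```text
clock: 10.25
eef_pos: [0.5105, 0.004, 0.2792]
tcp_rot: [[0.286, 0.958, -0.005], [0.958, -0.286, 0.001], [-0.001, -0.005, -1.0]]
wrist_force: [-6.2, 1.1, 4.5]
gripper_width: 0.0333
gripper_force: 59.1
```

```bash
python3 - <<'E'
from plan import *
w=manip.capture("wrist")[:,:,::-1];s=manip.capture("scene")[:,:,::-1]
b=cv2.resize(s[100:200,210:310],(384,384),interpolation=cv2.INTER_CUBIC)
m=np.hstack([w[:, 90:420],b]);cv2.imwrite("pics/m4.png",m);print(m.shape)
x=manip.sense();print(x["eef_pos"],x["wrist_force"],x["gripper_width"],manip.grasp_offset)
E
```

```text
(384, 714, 3)
[0.51052212 0.00401312 0.27922352] [-5.69891755  0.62739222  4.49011021] 0.0334708247367279 0.0187
```

View pics/m4.png

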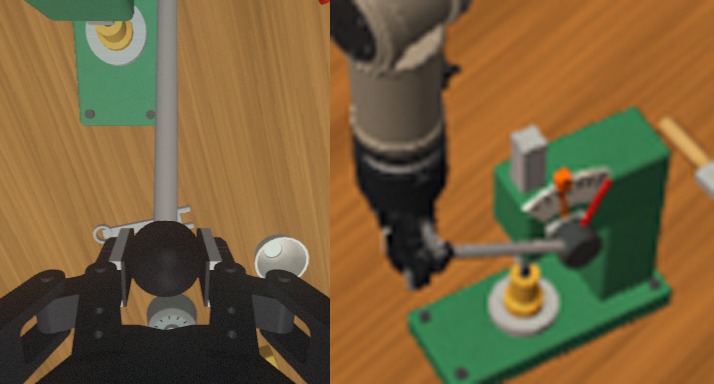

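The ball is seated between both pads at mosaic (165,258), the pointer is at rest at (605,185) and the tab is at (563,180). I'll lower along the arc.

Emit:
move_arm(deltas=[[[-0.2,0,0.35,0],[-0.2,0,0.35,0],[-0.15,0,0.35,0],[-0.15,0,0.4,0],[-0.1,0,0.4,0]]])

```text
clock: 10.85
eef_pos: [0.5058, -0.0117, 0.2423]
tcp_rot: [[0.287, 0.958, -0.005], [0.958, -0.287, 0.001], [-0.0, -0.005, -1.0]]
wrist_force: [-8.6, -1.1, 7.6]
gripper_width: 0.0332
gripper_force: 60.6
```

Emit:
move_arm(deltas=[[[-0.15,0,0.4,0],[-0.1,0,0.4,0],[-0.1,0,0.4,0],[-0.05,0,0.4,0],[-0.05,0,0.35,0]]])

```text
clock: 11.35
eef_pos: [0.5031, -0.0201, 0.2033]
tcp_rot: [[0.287, 0.958, -0.005], [0.958, -0.287, 0.001], [-0.0, -0.005, -1.0]]
wrist_force: [-7.2, 0.0, 8.6]
gripper_width: 0.0336
gripper_force: 63.7
```

Emit:
move_arm(deltas=[[[0,0,0,0],[0,0,0,0],[0,0,0,0],[0,0,0,0],[0,0,0,0]]])

```text
clock: 11.85
eef_pos: [0.5032, -0.0199, 0.2036]
tcp_rot: [[0.287, 0.958, -0.005], [0.958, -0.287, 0.002], [0.0, -0.005, -1.0]]
wrist_force: [-7.1, 0.5, 8.0]
gripper_width: 0.0335
gripper_force: 64.0
```

```bash
cat > look.py <<'E'
import sys
from plan import *
from scipy.optimize import least_squares
v=np.load("v.npy")
s=manip.capture("scene")[:,:,::-1];t=manip.capture("top")[:,:,::-1]
a=cv2.resize(s[130:170,250:300],(500,400),interpolation=cv2.INTER_CUBIC)
b=cv2.resize(t[190:220,165:205],(300,225),interpolation=cv2.INTER_CUBIC)
m=np.zeros((400,800,3),np.uint8);m[:,:500]=a;m[:225,500:]=b;cv2.imwrite(f"pics/{sys.argv[1]}.png",m)
for q in (.3,.35,.4,.45,.5,.55,.6):
    p=proj("scene",press(v,[arcp(v[3],q),arcp(v[4],q)]));print(q,((p-[250,130]+.5)*10-.5).round(0).tolist())
x=manip.sense();P=x["eef_pos"];print(x["clock"],P,x["wrist_force"],x["gripper_width"],x["gripper_force"])
g=P[2]+.0208;print("q from height",np.pi/6-np.arcsin((g-.2)/.2))
E
python3 look.py p5
```

```text
0.3 [[274.0, 173.0], [258.0, 152.0]]
0.35 [[264.0, 176.0], [248.0, 155.0]]
0.4 [[254.0, 180.0], [239.0, 159.0]]
0.45 [[244.0, 184.0], [229.0, 164.0]]
0.5 [[235.0, 189.0], [219.0, 168.0]]
0.55 [[225.0, 194.0], [209.0, 173.0]]
0.6 [[215.0, 199.0], [199.0, 178.0]]
11.95 [ 0.50317717 -0.0199194   0.20356061] [-6.71578804 -0.02018733  7.93051963] 0.033774018746663824 63.95989537239075
q from height 0.4014925216808694
```

View pics/p5.png

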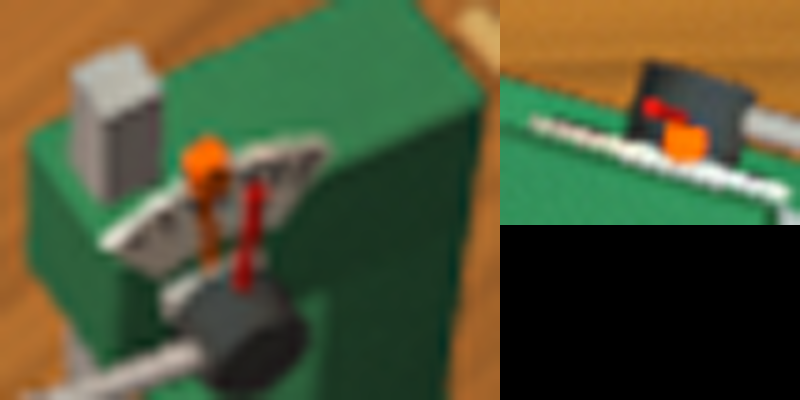

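The pointer tip is at (256,180), which gives q≈0.40 and matches the height estimate. The tab's stalk runs from (210,262) to (205,165), about 0.15 rad further on. I'll refine the tab angle from colour centroids in both views.

```bash
cat > tab.py <<'E'
from plan import *
from scipy.optimize import least_squares
v=np.load("v.npy")
def cen(n,lo,hi,box,k=8):
    im=manip.capture(n);x0,y0,x1,y1=box;c=cv2.resize(im[y0:y1,x0:x1],None,fx=k,fy=k,interpolation=cv2.INTER_CUBIC)
    h=cv2.cvtColor(c,cv2.COLOR_RGB2HSV);m=cv2.inRange(h,lo,hi)
    n_,l,st,ce=cv2.connectedComponentsWithStats(m);j=1+np.argmax(st[1:,4])
    return (np.array(ce[j])+.5)/k-.5+[x0,y0],st[j],l==j
OR=((7,200,200),(15,255,255));RE=((0,180,140),(4,255,255))
ot,st,_=cen("top",*OR,(165,190,205,220));print("orange top",ot,st)
os,st,_=cen("scene",*OR,(255,138,290,165));print("orange scene",os,st)
rt,st,_=cen("top",*RE,(165,190,205,220));print("red top",rt,st)
rs,st,_=cen("scene",*RE,(255,138,290,165));print("red scene",rs,st)
# red: segment midpoint, hub edge to tip; solve angle q and x, radius r
def sol(a,b,bt=np.zeros(2),bs=np.zeros(2)):
    f=lambda p:np.r_[proj("top",press(v,arcp(p[0],p[1],p[2])))[0]+bt-a,proj("scene",press(v,arcp(p[0],p[1],p[2])))[0]+bs-b]
    r=least_squares(f,[.05,.5,.07],x_scale=[.01,.1,.01]);return r.x,r.fun
print(sol(rt,rs),sol(ot,os))
for bs in ([0,-1],[0,1],[.5,0]): print(bs,sol(rt,rs,bs=np.array(bs))[0],sol(ot,os,bs=np.array(bs))[0])
E
python3 tab.py
```

```text
orange top [189.12875835 208.38711024] [ 176  129   44   41 1347]
orange scene [269.92372204 145.38718051] [108  49  32  30 626]
red top [185.86057692 204.23870751] [153 105  46  25 559]
red scene [274.96083333 149.07916667] [158  86  13  20 150]
(array([0.054508  , 0.39834293, 0.07103327]), array([-0.14477983, -0.12773922, -0.257728  ,  0.03209527])) (array([0.04585138, 0.56662345, 0.09161959]), array([ 0.1079958 ,  0.09501455,  0.19323599, -0.02290559]))
[0, -1] [0.05454103 0.38405329 0.06516262] [0.0458471  0.56796392 0.08579788]
[0, 1] [0.05447495 0.4103811  0.07687702] [0.0458554  0.56545539 0.09740314]
[0.5, 0] [0.05423459 0.40687596 0.07129147] [0.04558588 0.57254515 0.09195742]
```

The tab is at about 0.565 and the pointer reads 0.40, so it needs about 32 mm more at the ball.

Emit:
move_arm(deltas=[[[-0.05,0,0.4,0],[0,0,0.4,0],[-0.02,0,0.35,0],[0,0,0.25,0],[0,0,0.2,0]]])

```text
clock: 12.65
eef_pos: [0.503, -0.0206, 0.1715]
tcp_rot: [[0.287, 0.958, -0.005], [0.958, -0.287, 0.002], [0.001, -0.005, -1.0]]
wrist_force: [-8.8, 2.7, 9.5]
gripper_width: 0.0334
gripper_force: 66.4
```

Emit:
move_arm(deltas=[[[0,0,0,0],[0,0,0,0],[0,0,0,0],[0,0,0,0],[0,0,0,0]]])

```text
clock: 13.15
eef_pos: [0.5031, -0.0204, 0.1717]
tcp_rot: [[0.288, 0.958, -0.004], [0.958, -0.288, 0.003], [0.002, -0.005, -1.0]]
wrist_force: [-8.0, 1.7, 9.4]
gripper_width: 0.0337
gripper_force: 66.4
```

```bash
python3 look.py p6|tail -3; python3 tab.py
```

```text
0.6 [[215.0, 199.0], [199.0, 178.0]]
13.25 [ 0.50309552 -0.02045406  0.1717511 ] [-8.13077004  2.15414201  9.08213274] 0.033690404349761234 66.43500924110413
q from height 0.5608518921597353
orange top [189.13971684 208.36521982] [ 176  130   44   40 1342]
orange scene [269.92421498 145.39200886] [108  49  32  30 621]
red top [189.2142341  205.23952312] [186 119  22  14 173]
red scene [272.37725904 149.85918675] [135  92  16  13 166]
(array([0.05414773, 0.53143125, 0.07247903]), array([-0.03882305, -0.03419333, -0.06898442,  0.008343  ])) (array([0.04590937, 0.566803  , 0.09167435]), array([ 0.10967827,  0.09649492,  0.19624395, -0.02326299]))
[0, -1] [0.0541807 0.5299127 0.0665563] [0.04590537 0.56815576 0.08585326]
[0, 1] [0.05411475 0.53271877 0.07836271] [0.04591313 0.56562409 0.09745729]
[0.5, 0] [0.05387511 0.53921282 0.0728076 ] [0.04564387 0.57272027 0.09201225]
```

View pics/p6.png

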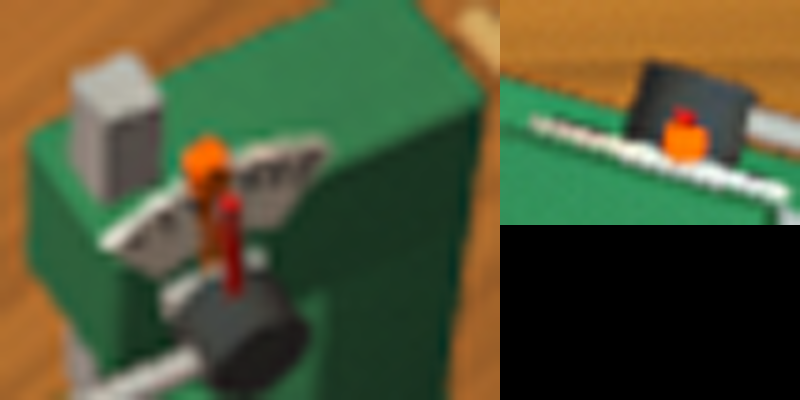

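The pointer is on the tab, a few hundredths of a radian short of the middle: tip at (231,198) against the tab centre line near (210,215) in the oblique view. I'll nudge it 4 mm.

Emit:
move_arm(deltas=[[[0,0,0.1,0],[0,0,0.1,0],[0,0,0,0],[0,0,0,0],[0,0,0,0]]])

```text
clock: 13.95
eef_pos: [0.5031, -0.0201, 0.1678]
tcp_rot: [[0.285, 0.958, -0.005], [0.958, -0.285, 0.003], [0.001, -0.005, -1.0]]
wrist_force: [-6.3, 2.1, 10.0]
gripper_width: 0.0334
gripper_force: 66.8
```

```bash
python3 look.py p7|tail -2; python3 tab.py|sed -n 3,5p
```

```text
14.05 [ 0.50309506 -0.0200975   0.16779857] [-5.22619392  2.40046983  9.6067478 ] 0.0335982560229986 66.78227663040161
q from height 0.5806368583687752
red top [189.60628981 205.2352707 ] [190 119  19  14 157]
red scene [271.97955607 149.87207944] [134  93  12  11 107]
(array([0.05431505, 0.54785574, 0.07358681]), array([ 0.02567081,  0.02260493,  0.04560942, -0.00549739])) (array([0.04590033, 0.56750293, 0.09173875]), array([ 0.10209808,  0.08982473,  0.18268123, -0.02165047]))
```

```bash
python3 -c "
from plant import manip
print(manip.sign_off())"
```

```text
the job is handed in; nothing more can be done
None
```

I pressed the timer plunger to its stop (25 N) and it sprang back up, then brought the lever down until the pointer was on the tab (pointer about 0.55–0.58 rad, tab about 0.567 rad), and handed the job in at about 14 s with the gripper still holding the lever.

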